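# Key the dial plate onto a bench transformer

## Task

The round dial plate of the bench transformer is sitting high on its shaft because its rim notch is not over the steel locating key. Push the plate round by its finger stud with a fingertip until the notch stands over the key, then press down on its hub in the middle until the plate is fully home and level, and take your hand away. Do not lift the plate off, and leave the small parts and tools lying around as they are.

Things in the scene. Friction and masses are not known exactly. Their poses are not given: they have to be found in the camera images.
- transformer: Grey steel instrument case, 180 (x) x 240 (y) x 90 mm high including its feet, fixed to the bench. Origin: centre of its underside, z up. The vertical shaft of the dial stands on its top at x 0, y +40 mm; the locating key lies towards its +x edge from the shaft. At y below -40 mm the top is a bare deck, on which a knob and a nut lie.
- shaft (a point): Point on the shaft's axis at the case's top face (90 mm above the bench). The shaft is 20 mm thick and ends 31 mm above this face, hidden under the plate.
- key (a point): The locating key: a fixed steel bar 10 mm wide with a rounded top, lying radially from 55 to 91 mm out from the shaft axis, its top 23 mm above the case's top face. This point is on its top, 62 mm out from the shaft axis in the case's +x direction. Its outer end stands out beyond the plate's rim.
- plate: Loose round aluminium dial plate, 140 mm across, 8 mm thick, about 0.3 kg. Origin: centre of its underside; z up, +x towards the notch, -x towards the stud. Its hub runs on the shaft (1 mm loose), so it turns freely and stops when no longer pushed. At first its underside is 24 mm above the case's top face, 1 mm above the key; fully home 16 mm above it, with the key in the notch.
- notch (a point): Middle of the rim notch (16 mm wide, open outwards, reaching in to 50 mm from the centre), at the level of the plate's upper face, 62 mm out from the plate's centre. At first it stands between 0.8 and 3.1 rad away from the key, to either side; pressed before it is over the key, the plate only tilts.
- stud (a point): Centre of the top of the finger stud: a round black upright pin 14 mm across and 18 mm tall standing on the plate, 54 mm from its centre, straight across from the notch. Pushed along its circle it needs under 3 N; a push mostly towards or away from the shaft only jams it.
- hub (a point): Centre of the flat top of the plate's hub, a round closed boss 32 mm across that stands 12 mm above the plate's upper face (20 mm above its underside): the place to press.
- collar (a joint): How far the rubber-faced friction collar (90 mm across, round the shaft under the plate) has been pressed down, m: 0 at first, 0.008 fully home. It moves only when pressed with about 5 to 9 N, resists quick motion (20 N per m/s more), stays where it is left and does not spring back.
- knob: Loose black knob on the case's deck, 34 mm across, 18 mm high, origin under its centre; leave it.
- nut: Loose round brass nut on the case's deck, 22 mm across, 9 mm high, origin under its centre; leave it.
- meter: Yellow multimeter lying on its back, 190 x 92 x 40 mm (54 mm at its switch), origin under its centre; leave it.
- driver: Screwdriver lying on the bench beyond the case, along its own x; leave it.
- tipcleaner: Open brass cup, 72 mm across, 50 mm high, origin under its centre; leave it.
- flux: White bottle with a red cap, 40 mm across, 110 mm high, origin under its centre; leave it.
- partsbox: Closed blue carton, 100 x 140 x 60 mm, origin under its centre; leave it.
Not all that is in view belongs to the job. Of the things like the plate, leave any that is blue or pink; of the rest the smaller one is meant.

How it is judged:
On the way, in this order (a step that is already met when the one before it is completed fails the run):
1. the notch stands over the key (horizontal distance between notch and key below 0.0055 m), for 0.05 s.
2. the plate is pressed home over the key (z of plate in the frame of transformer below 0.1085 m and angle between plate's own z axis and vertical below 0.035 rad and horizontal distance between notch and key below 0.0055 m and value of joint collar above 0.006 m), for 0.2 s.
At the end, for the whole second after the job is handed in: The plate lies fully home and level: underside no more than 18.5 mm above the case's top face (16 when home), tilt under 0.035 rad, notch centre within 5.5 mm of the key point seen from above, collar pressed down more than 6 mm, and the plate at rest (all of step 2 and linear speed of plate below 0.01 m/s and angular speed of plate below 0.1 rad/s); the robot touches nothing.
It fails at once if the plate is lifted (its underside more than 5 mm above where it started) (z of plate in the frame of transformer above 0.119 m).
It fails at once if a bystander (knob, nut, multimeter, screwdriver, tip cleaner, bottle or carton) is moved more than 25 mm (distance of any of knob, nut, meter, driver, tipcleaner, flux, partsbox from where it was at the start of the episode above 0.025 m).
It also fails if it takes over 61 s, if anything falls off the work surface, if the arm or the gripper's body presses on something with over 40 N, if the wrist force passes 120 N, or if a joint passes its speed limit or range.

## Robot

A 7-joint arm with a two-finger parallel gripper is mounted at the origin on the work surface. World frame = base frame: x ahead of the robot, y to its left, z up, the work surface at z = 0. Lengths are in m, angles in rad, forces in N, time in s.
With the tool pointing down it reaches from about 0.425 to 0.95 m from the base axis. Payload 4.7 kg.
Tool frame: the origin (TCP) lies midway between the tips of the shut fingers; the grasp point (between the pads) lies 19 mm behind it; z points along the fingers, y is the line along which they close (so a half turn about z gives the same grasp; the last joint's range is limited). The gripper opens to 87 mm and grips with 3 to 60 N. Pads are 19 mm wide; open, the fingers measure 117 mm over their backs; the gripper's body (75 mm by 190 mm) begins 51 mm behind the grasp point.
Start: joints at [-1.308, 0.469, -0.049, 1.532, 0.024, 1.141, -0.082], TCP at [0.194, 0.647, 0.191] pointing down, gripper open.
Joint ranges: [-2.59, 2.59], [-0.33, 1.99], [-1.39, 1.29], [0.1, 2.45], [-1.04, 4.18], [0.21, 1.99], [-2.66, 2.66]. Speed limits (rad/s): [2.57, 2.57, 3.14, 3.14, 3.14, 3.14, 3.14].

## Interface

Orientations are given as a unit quaternion [w, x, y, z].
In Python, from bench import readout, viewer, job, models gives the robot as it stands. The module is installed in compiled form; this text tells all that it offers.
- The arm moves only by the tool step_arm, never from a script. Its argument "increments" is a list of rows, each a list of 7 numbers: the finger opening in mm, from 0 to 87, then the shift along the tool's x, y, z in shares of 600 mm (1.0 is 600 mm), then the turn, a rotation vector about the tool's x, y, z in shares of pi rad (1.0 is pi rad). A call has 1 to 12 rows; each row is the pose to reach, as a shift and turn from the pose commanded when the call began, along the tool's axes at that moment; what a row does not reach only later rows make up. A row lasts 1/8 s, in which the tool goes at most 62.5 mm and 10.7 degrees, less where a joint would pass 70% of its speed; a pose out of reach is approached as far as the arm can. Shift and turn numbers lie between -1 and 1, and a call with a number outside is refused. A call with a gripper value outside its range is refused whole. The fingers move at their own pace and stop on an object; "grip_force" is the grip in N (left out, the last holds). Time passes only in rows, so rows that repeat a pose let the fingers close. It gives the time, the measured TCP pose, the force, the opening and the grip force at its end, in the units of the state.
- readout.observe(): the state, without advancing time (a new reading comes with each control period).
- viewer.camera(name): name is "side" or "top" or "wrist"; returns (picture, depth): 384x512x3 uint8, blue, green, red; 384x512 float32, m along the optical axis (not along the pixel's ray), 0 where there is no reading.
- viewer.camera_params(name): a dict with "fx", "fy", "cx", "cy" (pixels), "position" and "attitude" of the camera in the world. Camera axes: x right, y down, z forward; pixel columns grow to the right and rows downward; lengths in m; the calibration is good to about 2 mm. A picture is of the moment at which its call begins: read the wrist's pose just before it. camera_params takes no time and is no camera call; for the wrist camera it gives the pose at the moment of the call.
- job.sign_off(): hands the job in; it is judged then, once.
Trained networks look in the newest picture that a camera, given by its name, has taken for a name from the list of things; names that differ only in an ending like _2 or _b are one class to them, and where a whole thing is asked for, a point or a joint stands for the part that bears it (a point fixed in the world has none). Each returns a list of dicts, best first, with "score" (0 to 1); they miss things now and then, are a little off and sometimes report something else, mostly with a low value. They report only what shows in the picture. A call takes as long as a camera call. They do not tell look-alikes from the thing itself.
- models.masks_of(camera, query): "region" (384x512 bool, what is visible of it) and "rect" ([centre column, centre row, width, height] in pixels, round what is visible of it).
- models.place_of(camera, query): "at" ([column, row] in pixels: a listed point, or the origin of a listed thing).
The state is a dict: "time_s": time; "q": joint angles; "qd": joint speeds; "joint_efforts": joint torques, N m; "ee_pos": TCP position; "ee_rot": TCP orientation; "ft_force": force on the tool from outside, world axes, zero at the start; "wrist_torque": the same for the moment, N m; "gripper_width": opening from 0.0 (shut) to 1.0 (fully open); "finger_force": force on a finger pad.
Only numpy, scipy, OpenCV 4.12 (cv2) and the standard library are available. Lean on these libraries where they do the work, as an engineer would, in place of code of your own. Each camera call takes 0.05 s, during which the arm holds its last target. There are 200 camera calls.

## Working session

There is one attempt and no reset: what is moved stays moved. The work goes in short steps, Python scripts to look and compute and a tool call to move; the robot and the scene stay as the last step left them, time stands still between calls to the robot, and variables do not carry over. Pictures are saved under pics/ and viewed, at most 10 in all, crops included, and the job is handed in when it is done.

Besides the shell and the picture viewer there is one more tool, called after ">>>" by a JSON object that holds its "method" and its "body", one argument or row to a line. step_arm: Moves the arm, as the interface text tells. Its arguments: {"type":"object","properties":{"increments":{"type":"array"},"grip_force":{"type":"number"}},"required":["increments"]}

```bash
mkdir -p pics; cat > h.py <<'E'
import numpy as np, cv2
from scipy.spatial.transform import Rotation as R
from bench import readout, viewer, job, models
def rot(q): return R.from_quat([q[1],q[2],q[3],q[0]]).as_matrix()
def cloud(cam,d):
    p=viewer.camera_params(cam); v,u=np.mgrid[:384,:512]
    c=np.stack([(u-p['cx'])/p['fx']*d,(v-p['cy'])/p['fy']*d,d],-1)
    return c@rot(p['attitude']).T+np.array(p['position'])
E
python3 - <<'E'
from h import *
s=readout.observe(); print(s)
a=[]
for c in ['top','side']:
    im,d=viewer.camera(c); np.save(f'{c}.npy',d); cv2.imwrite(f'{c}.png',im); a.append(im)
    p=viewer.camera_params(c);print(c,p)
    X=cloud(c,d)
    for q in ['plate','hub','stud','notch','key','shaft','transformer']:
        for r in models.place_of(c,q)[:3]:
            u,v=np.round(r['at']).astype(int); 
            print(c,q,round(r['score'],2),u,v,np.round(X[min(max(v,0),383),min(max(u,0),511)],3))
cv2.imwrite('pics/a.png',cv2.resize(a[0],(800,600)))
cv2.imwrite('pics/b.png',cv2.resize(a[1],(800,600)))
E
```

```text
{'time_s': 0.0, 'q': array([-1.30790148,  0.4694369 , -0.04859898,  1.53366234,  0.02412421,
        1.14098368, -0.08230078]), 'qd': array([ 7.33436172e-04,  2.52215201e-04, -1.07374220e-04,  6.00733669e-05,
       -1.33731483e-03,  7.79356178e-04, -6.87653286e-04]), 'joint_efforts': array([-1.06513820e-03, -5.07975340e+01, -8.12859437e-02, -2.36150479e+01,
       -6.13500271e-02,  3.80932388e-02,  1.82496242e-04]), 'ee_pos': array([0.19399025, 0.64585469, 0.19011593]), 'ee_rot': array([-9.44145170e-05,  1.45358610e-01,  9.89378577e-01, -9.47165827e-04]), 'ft_force': array([-0.21319174,  0.10883663, -0.72631352]), 'wrist_torque': array([-0.02870685,  0.01831945,  0.00269316]), 'finger_force': 0.0, 'gripper_width': 0.9966943095968607}
top {'fx': 406.2864000077469, 'fy': 406.2864000077469, 'cx': 264.08557701680144, 'cy': 189.580203893941, 'position': array([ 0.43760361, -0.05522969,  1.22064262]), 'attitude': array([-0.03025003,  0.71010923, -0.70321288,  0.01792926])}
top plate 0.97 261 168 [ 0.571 -0.027  0.127]
top plate 0.87 354 273 [ 0.28  -0.296  0.03 ]
top plate 0.76 278 254 [ 
[... 740 characters left out ...]
5152766])}
side plate 0.92 191 243 [ 0.336 -0.08   0.013]
side plate 0.89 272 186 [ 0.566 -0.046  0.121]
side plate 0.79 182 324 [ 0.278 -0.312  0.029]
side hub 0.92 277 177 [ 0.585 -0.028  0.132]
side hub 0.85 177 314 [ 0.272 -0.289  0.036]
side hub 0.78 216 162 [0.464 0.197 0.037]
side stud 0.92 264 169 [0.56  0.005 0.139]
side stud 0.92 143 320 [ 0.2   -0.286  0.041]
side stud 0.7 233 149 [0.528 0.239 0.041]
side notch 0.92 210 244 [ 0.383 -0.086  0.   ]
side notch 0.88 195 180 [ 0.391  0.177 -0.   ]
side notch 0.78 213 308 [ 0.351 -0.286  0.017]
side key 0.89 302 187 [ 0.639 -0.071  0.12 ]
side shaft 0.71 280 193 [ 0.577 -0.078  0.123]
side transformer 0.69 276 230 [ 0.538 -0.165  0.088]
```

View pics/a.png

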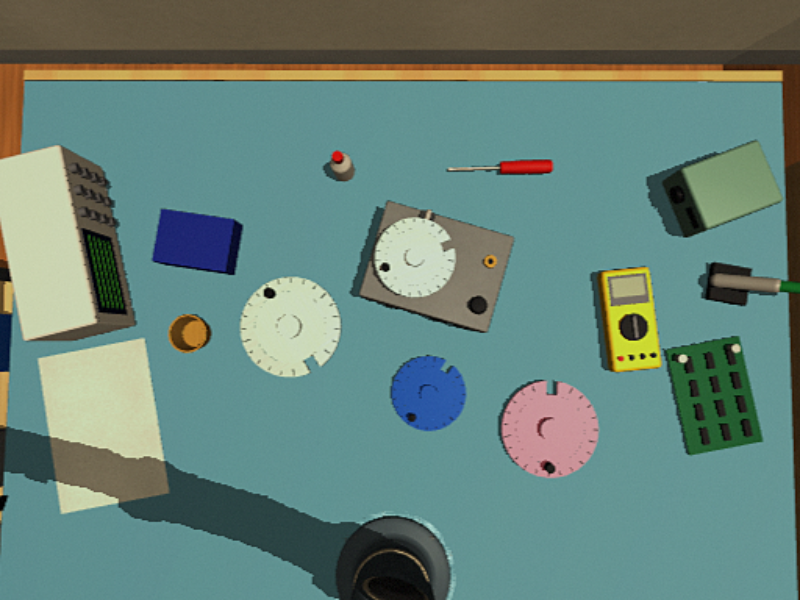

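View pics/b.png

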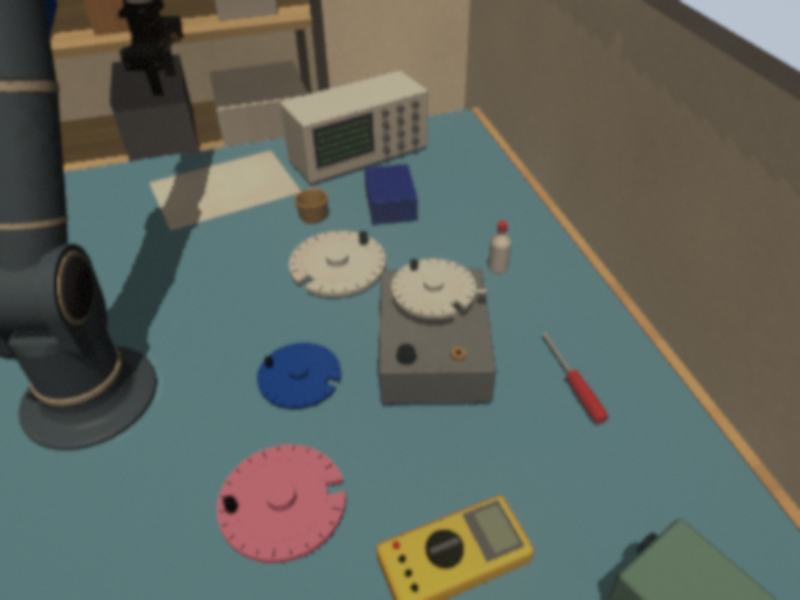

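Candidates in the top image (512x384 pixels): the white plate on the case (265,164), the large white plate on the bench (186,209), the blue one (274,252) and the pink one (352,274). By the description it is the white one on the case: not blue or pink, and smaller than the other white one. I'll check it in a crop and measure it.

```bash
python3 - <<'E'
from h import *
im=cv2.imread('top.png'); d=np.load('top.npy'); X=cloud('top',d)
cv2.imwrite('pics/c.png',cv2.resize(im[115:225,215:345],None,fx=6,fy=5.4,interpolation=cv2.INTER_CUBIC)[:600,:800])
u0,v0,u1,v1=222,122,340,218
roi=np.zeros((384,512),bool); roi[v0:v1,u0:u1]=1
P=X[...,:2]; z=X[...,2]
g=im.astype(int); bright=g.min(-1)>140
m=roi&(z>.113)&(z<.128)
print('plate z',np.median(z[m&bright]), 'case z',np.median(z[roi&(z>.08)&(z<.1)]))
# circle fit on plate contour
mm=(roi&(z>.113)&(z<.155)&bright).astype(np.uint8)
c=max(cv2.findContours(mm,cv2.RETR_EXTERNAL,cv2.CHAIN_APPROX_NONE)[0],key=cv2.contourArea)
p=viewer.camera_params('top'); Rm=rot(p['attitude'])
def ray(u,v,zz):
    r=Rm@np.array([(u-p['cx'])/p['fx'],(v-p['cy'])/p['fy'],1]); t=(zz-p['position'][2])/r[2]; return (p['position']+t*r)[:2]
pts=np.array([ray(*q[0],.122) for q in c])
from scipy.optimize import least_squares
f=least_squares(lambda a:np.hypot(pts[:,0]-a[0],pts[:,1]-a[1])-a[2],[.57,-.03,.07],loss='soft_l1',f_scale=.001)
print('circle',f.x); C=f.x[:2]
for n in ['meter','flux','driver','partsbox']: pass
# case outline: top-level pixels
m2=(roi|True)&(z>.075)&(z<.15)&(P[...,0]>.4)&(P[...,0]<.72)&(P[...,1]>-.26)&(P[...,1]<.1)
pc=P[m2&(z<.135)]
print('rect',cv2.minAreaRect(pc[(np.hypot(*(pc-C).T)<.3)].astype(np.float32)))
pol=lambda q:(np.round(q,3),np.round(np.hypot(*(q-C)),3),round(float(np.arctan2(*(q-C)[::-1])),3))
dark=(g.max(-1)<70)&roi; n,l,st,ce=cv2.connectedComponentsWithStats(dark.astype(np.uint8))
for i in range(1,n):
    if st[i,4]>12: print('dark',st[i,4],ce[i],pol(ray(*ce[i],.138)))
# notch: non plate at radius 55-68
a=np.linspace(-np.pi,np.pi,361)
# key/non-plate: sample angular profile of plate mask at r=.06
uv=lambda q,zz:(lambda k:(p['fx']*k[0]/k[2]+p['cx'],p['fy']*k[1]/k[2]+p['cy']))(Rm.T@(np.array([*q,zz])-p['position']))
for r,zz in [(.058,.122),(.062,.122),(.08,.113),(.086,.113)]:
    s=[]
    for t in a:
        u,v=uv(C+r*np.array([np.cos(t),np.sin(t)]),zz); s.append(cv2.getRectSubPix(im,(1,1),(u,v)).mean())
    s=np.array(s)
    print(r, [(int(np.degrees(t)),int(k)) for t,k in zip(a[::4],s[::4])] if r>.07 else [(int(np.degrees(t)),int(k)) for t,k in zip(a[::2],s[::2]) if k<150])
E
```

```text
plate z 0.12204942513816386 case z 0.09005578672477199
circle [ 0.58174514 -0.0385998   0.06822601]
rect ((0.5710837841033936, -0.07776044309139252), (0.23987843096256256, 0.18067172169685364), 74.22058868408203)
dark 496 [246.48991935 174.56451613] (array([0.551, 0.012]), np.float64(0.059), 2.116)
dark 17 [269.94117647 136.82352941] (array([ 0.654, -0.05 ]), np.float64(0.073), -0.16)
dark 25 [245.88 170.56] (array([0.562, 0.013]), np.float64(0.056), 1.932)
dark 114 [305.07894737 194.72807018] (array([ 0.499, -0.145]), np.float64(0.135), -2.232)
0.058 [(-93, 131), (-75, 119), (-74, 101), (-72, 108), (-70, 110), (-68, 111), (-65, 111), (-63, 104), (-61, 125), (102, 71), (104, 16), (106, 14), (108, 14), (110, 15), (112, 12), (113, 14), (116, 79)]
0.062 [(-126, 141), (-93, 131), (-75, 147), (-74, 109), (-72, 107), (-70, 109), (-68, 110), (-65, 109), (-63, 100), (-61, 125), (-43, 143), (104, 111), (106, 59), (108, 43), (110, 43), (112, 115)]
0.08 [(-180, 120), (-176, 120), (-172, 117), (-168, 119), (-164, 120), (-160, 118), (-156, 119), (-152, 119), (-148, 121), (-144, 123), (-140, 122),
[... 1292 characters left out ...]
, 116), (-63, 114), (-60, 111), (-56, 112), (-52, 110), (-47, 114), (-43, 111), (-40, 110), (-36, 109), (-31, 101), (-27, 93), (-24, 97), (-20, 96), (-15, 170), (-11, 84), (-7, 91), (-4, 110), (0, 94), (4, 105), (8, 109), (12, 110), (15, 112), (20, 112), (24, 112), (28, 112), (31, 114), (36, 111), (40, 113), (44, 107), (48, 67), (52, 54), (56, 58), (59, 60), (63, 59), (68, 58), (72, 58), (76, 60), (80, 58), (84, 60), (88, 60), (92, 60), (95, 60), (99, 60), (104, 105), (108, 118), (112, 115), (116, 113), (120, 114), (124, 116), (128, 115), (131, 116), (136, 117), (140, 114), (144, 115), (148, 116), (152, 116), (156, 118), (160, 120), (164, 123), (167, 117), (172, 118), (176, 119), (180, 119)]
```

View pics/c.png

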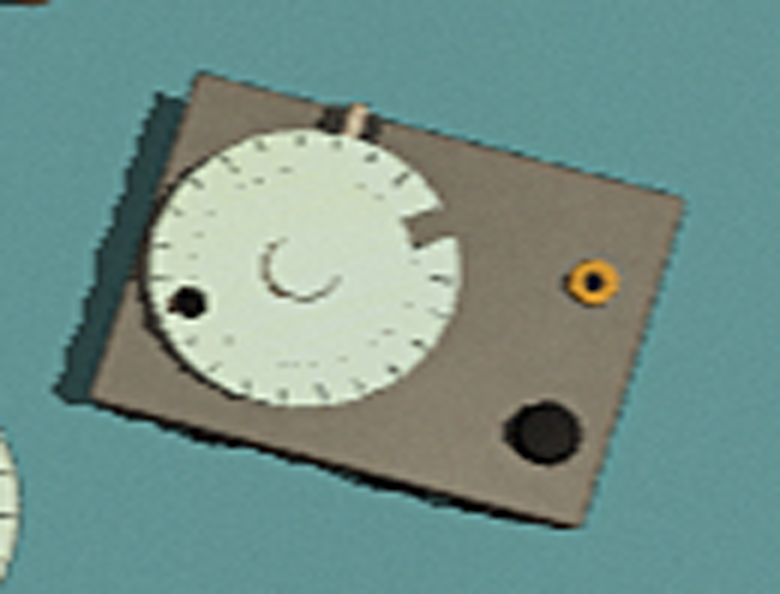

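The crop confirms it: white plate about 140 mm across on the grey case, notch at crop (428,228), stud (188,302), key (357,118) pointing up. The key lies at -15.8° and the stud at 111°, so the stud has to go to 164.2° (+53°).

```bash
cat >> h.py <<'E'
def rows(wps):
    """wps: (open mm, x,y,z, yaw deg of tool y) with the tool straight down -> rows"""
    s=readout.observe(); R0=rot(s['ee_rot']); p0=s['ee_pos']
    y0=np.degrees(np.arctan2(R0[1,1],R0[0,1]))
    print('pose',np.round(p0,4),'yaw',round(y0,1),'F',np.round(s['ft_force'],1),'t',s['time_s'])
    for o,x,y,z,a in wps:
        c,n=np.cos(np.radians(a)),np.sin(np.radians(a))
        T=np.array([[n,c,0],[-c,n,0],[0,0,-1.]])
        rv=R.from_matrix(R0.T@T).as_rotvec()
        print([o]+list(np.round(R0.T@(np.array([x,y,z])-p0)*1000,1))+list(np.round(rv,3)))
E
python3 - <<'E'
from h import *
C=np.array([.5817,-.0389]); S=C+.054*np.array([np.cos(np.radians(111)),np.sin(np.radians(111))])
print(S); rows([(40,.194,.646,.28,73.3),(40,*S,.28,21),(30,*S,.20,21)])
E
```

```text
[0.56234813 0.01151334]
pose [0.1941 0.6465 0.1912] yaw 73.3 F [ 0.5 -0.7  0.5] t 0.8Traceback (most recent call last):
  File "<stdin>", line 3, in <module>
  File "h.py", line 17, in rows
    rv=R.from_matrix(R0.T@T).as_rotvec()
       ~~~~~~~~~~~~~^^^^^^^^
  File "scipy/spatial/transform/_rotation.pyx", line 1143, in scipy.spatial.transform._rotation.Rotation.from_matrix
ValueError: Non-positive determinant (left-handed or null coordinate frame) in rotation matrix 0: [[-9.99999941e-01  3.39865138e-04 -5.04598917e-05]
 [ 3.39870233e-04  9.99999937e-01 -1.00997061e-04]
 [-5.04255631e-05  1.01014205e-04  9.99999994e-01]].
```

```bash
sed -i 's/\[\[n,c,0\],\[-c,n,0\]/[[-n,c,0],[c,n,0]/' h.py
python3 - <<'E'
from h import *
S=[.5623,.0115]
rows([(40,.194,.646,.28,73.3),(40,*S,.28,21),(30,*S,.20,21)])
E
```

```text
pose [0.1941 0.6465 0.1912] yaw 73.3 F [ 0.5 -0.7  0.5] t 0.8
[40, np.float64(-0.0), np.float64(-0.5), np.float64(-88.8), np.float64(0.0), np.float64(-0.0), np.float64(-0.0)]
[40, np.float64(-535.3), np.float64(-502.2), np.float64(-88.9), np.float64(0.0), np.float64(-0.0), np.float64(0.912)]
[30, np.float64(-535.3), np.float64(-502.2), np.float64(-8.9), np.float64(0.0), np.float64(-0.0), np.float64(0.912)]
```

Units first: shifts go in shares of 600 mm and turns go in shares of pi rad. So -535 mm is -0.8917, -502 mm is -0.8367, 0.912 rad is 0.2903.

>>> {"method": "step_arm", "body": {
  "increments": [
    [40, 0, 0, -0.1, 0, 0, 0],
    [40, 0, 0, -0.1483, 0, 0, 0],
    [40, -0.8917, -0.8367, -0.1483, 0, 0, 0.2903],
    [40, -0.8917, -0.8367, -0.1483, 0, 0, 0.2903],
    [40, -0.8917, -0.8367, -0.1483, 0, 0, 0.2903],
    [40, -0.8917, -0.8367, -0.1483, 0, 0, 0.2903],
    [40, -0.8917, -0.8367, -0.1483, 0, 0, 0.2903],
    [40, -0.8917, -0.8367, -0.1483, 0, 0, 0.2903],
    [40, -0.8917, -0.8367, -0.1483, 0, 0, 0.2903],
    [40, -0.8917, -0.8367, -0.1483, 0, 0, 0.2903],
    [40, -0.8917, -0.8367, -0.1483, 0, 0, 0.2903],
    [40, -0.8917, -0.8367, -0.1483, 0, 0, 0.2903]
  ]
}}

```text
time_s: 2.3
ee_pos: [0.5084, 0.1041, 0.2806]
ee_rot: [0.0, 0.566, 0.824, 0.001]
ft_force: [1.5, -0.3, 1.2]
gripper_width: 0.459
finger_force: 0.0
```

>>> {"method": "step_arm", "body": {
  "increments": [
    [30, 0, 0, 0, 0, 0, 0]
  ]
}}

```text
time_s: 2.42
ee_pos: [0.5096, 0.1, 0.2807]
ee_rot: [0.001, 0.571, 0.821, -0.0]
ft_force: [-0.2, 0.8, -0.6]
gripper_width: 0.406
finger_force: 0.0
```

```bash
python3 - <<'E'
from h import *
im,d=viewer.camera('wrist'); X=cloud('wrist',d); cv2.imwrite('pics/d.png',im)
for q in ['hub','stud','notch','key']:
    for r in models.place_of('wrist',q)[:2]:
        u,v=np.round(r['at']).astype(int)
        if 0<=u<512 and 0<=v<384: print(q,round(r['score'],2),u,v,np.round(X[v,u],4))
rows([(30,.5623,.0115,.20,21),(30,.5623,.0115,.127,21)])
E
```

```text
hub 0.93 258 64 [0.4655 0.2013 0.035 ]
hub 0.78 277 297 [0.5011 0.1305 0.397 ]
stud 0.9 74 186 [ 0.2876 -0.031   0.0309]
stud 0.71 277 261 [0.5593 0.0131 0.1374]
notch 0.88 275 340 [0.5012 0.1275 0.4091]
notch 0.84 193 72 [ 0.3878  0.1638 -0.0014]
pose [0.507  0.1076 0.28  ] yaw 21.2 F [-0.6 -0.5  0.3] t 2.675
[30, np.float64(-109.6), np.float64(16.8), np.float64(79.9), np.float64(-0.0), np.float64(-0.001), np.float64(0.004)]
[30, np.float64(-109.7), np.float64(16.9), np.float64(152.9), np.float64(-0.0), np.float64(-0.001), np.float64(0.004)]
```

View pics/d.png

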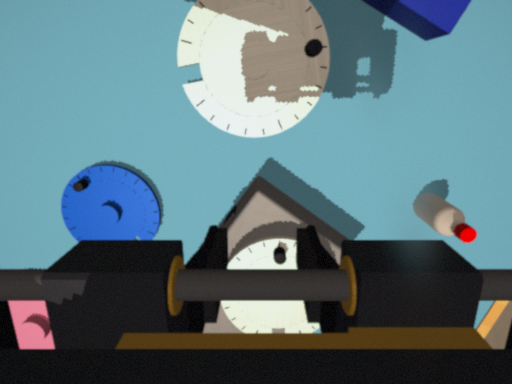

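The stud (280,252) shows between the open fingers, about where it was computed. I'll go above it.

Scaled: -110 mm is -0.1833, 80 mm is 0.1333, 0.004 rad is 0.0013.

>>> {"method": "step_arm", "body": {
  "increments": [
    [34, -0.0917, 0.0133, 0.0667, 0, 0, 0],
    [34, -0.1833, 0.0283, 0.1333, 0, 0, 0.0013],
    [34, -0.1833, 0.0283, 0.1333, 0, 0, 0.0013],
    [34, -0.1833, 0.0283, 0.1333, 0, 0, 0.0013]
  ]
}}

```text
time_s: 3.18
ee_pos: [0.5627, 0.0104, 0.1998]
ee_rot: [-0.001, 0.567, 0.823, -0.0]
ft_force: [0.5, -0.1, 0.9]
gripper_width: 0.386
finger_force: 0.0
```

```bash
python3 - <<'E'
from h import *
im,d=viewer.camera('wrist'); X=cloud('wrist',d); cv2.imwrite('pics/e.png',im)
for q in ['stud']:
    for r in models.place_of('wrist',q)[:3]:
        u,v=np.round(r['at']).astype(int)
        if 0<=u<512 and 0<=v<384: print(q,round(r['score'],2),u,v,np.round(X[v,u],4))
m=(X[...,2]>.132)&(X[...,2]<.143)&(np.hypot(X[...,0]-.5623,X[...,1]-.0115)<.014)
print(m.sum(),X[m].mean(0) if m.any() else 0, X[m].min(0),X[m].max(0))
rows([(34,.5623,.0115,.127,21)])
E
```

```text
stud 0.92 262 191 [0.5614 0.0132 0.1392]
stud 0.24 457 145 [0.7444 0.1044 0.039 ]
274 [0.56177747 0.01512882 0.13911729] [0.55534986 0.00748305 0.13215503] [0.56894326 0.02120094 0.14138948]
pose [0.5632 0.0116 0.201 ] yaw 21.0 F [-0.5  0.4 -0.5] t 3.275
[34, np.float64(0.1), np.float64(-1.0), np.float64(74.0), np.float64(0.002), np.float64(-0.001), np.float64(-0.0)]
```

View pics/e.png

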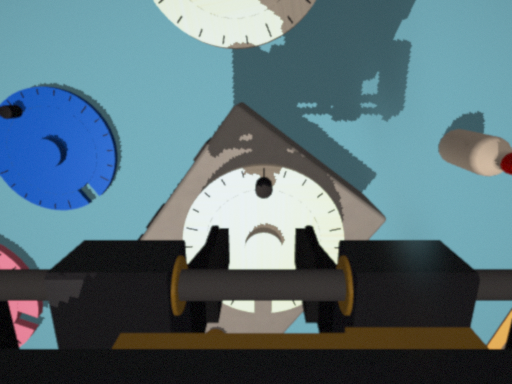

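Stud (264,188) is centred between the fingers and the bottle is clear. Descending to straddle the stud, then closing to a loose 18 mm.

Scaled: 73 mm is 0.1217, 60 mm is 0.1.

>>> {"method": "step_arm", "body": {
  "increments": [
    [34, 0, -0.0017, 0.0667, 0, 0, 0],
    [34, 0, -0.0017, 0.1, 0, 0, 0],
    [34, 0, -0.0017, 0.1217, 0, 0, 0],
    [26, 0, -0.0017, 0.1217, 0, 0, 0],
    [18, 0, -0.0017, 0.1217, 0, 0, 0],
    [18, 0, -0.0017, 0.1217, 0, 0, 0]
  ],
  "grip_force": 3
}}

```text
time_s: 4.03
ee_pos: [0.5627, 0.009, 0.1281]
ee_rot: [0.001, 0.568, 0.823, 0.001]
ft_force: [-0.2, 0.7, 0.4]
gripper_width: 0.223
finger_force: 0.0
```

```bash
python3 - <<'E'
from h import *
C=np.array([.5817,-.0389])
w=[]
for a in np.linspace(111,164.2,12)[1:]:
    w.append((18,*(C+.055*np.array([np.cos(np.radians(a)),np.sin(np.radians(a))])),.128,a-90))
rows(w)
E
```

```text
pose [0.5627 0.009  0.1281] yaw 20.8 F [-0.2  0.7  0.4] t 4.025
[18, np.float64(3.3), np.float64(-4.1), np.float64(0.1), np.float64(0.002), np.float64(0.0), np.float64(-0.088)]
[18, np.float64(2.7), np.float64(-8.7), np.float64(0.1), np.float64(0.002), np.float64(0.0), np.float64(-0.172)]
[18, np.float64(1.7), np.float64(-13.2), np.float64(0.1), np.float64(0.002), np.float64(0.0), np.float64(-0.257)]
[18, np.float64(0.4), np.float64(-17.7), np.float64(0.1), np.float64(0.002), np.float64(0.001), np.float64(-0.341)]
[18, np.float64(-1.4), np.float64(-22.0), np.float64(0.1), np.float64(0.002), np.float64(0.001), np.float64(-0.426)]
[18, np.float64(-3.5), np.float64(-26.1), np.float64(0.0), np.float64(0.002), np.float64(0.001), np.float64(-0.51)]
[18, np.float64(-5.9), np.float64(-30.1), np.float64(0.0), np.float64(0.002), np.float64(0.001), np.float64(-0.594)]
[18, np.float64(-8.7), np.float64(-33.8), np.float64(0.0), np.float64(0.002), np.float64(0.001), np.float64(-0.679)]
[18, np.float64(-11.7), np.float64(-37.3), np.float64(0.0), np.float64(0.002), np.float64(0.001), np.float64(-0.763)]
[18, np.float64(-15.1), np.float64(-40.5), np.float64(0.0), np.float64(0.002), np.float64(0.001), np.float64(-0.848)]
[18, np.float64(-18.7), np.float64(-43.4), np.float64(0.0), np.float64(0.002), np.float64(0.001), np.float64(-0.932)]
```

Scaled: -43.5 mm is -0.0725, -40.5 mm is -0.0675, -0.932 rad is -0.2967.

>>> {"method": "step_arm", "body": {
  "increments": [
    [18, 0.005, -0.0067, 0, 0, 0, -0.028],
    [18, 0.005, -0.015, 0, 0, 0, -0.0547],
    [18, 0.0033, -0.0217, 0, 0, 0, -0.0818],
    [18, 0, -0.03, 0, 0, 0, -0.1085],
    [18, -0.0017, -0.0367, 0, 0, 0, -0.1356],
    [18, -0.0058, -0.0433, 0, 0, 0, -0.1623],
    [18, -0.01, -0.05, 0, 0, 0, -0.1891],
    [18, -0.015, -0.0567, 0, 0, 0, -0.2161],
    [18, -0.02, -0.0617, 0, 0, 0, -0.2429],
    [18, -0.025, -0.0675, 0, 0, 0, -0.2699],
    [18, -0.0317, -0.0725, 0, 0, 0, -0.2967],
    [18, -0.0317, -0.0725, 0, 0, 0, -0.2967]
  ]
}}

```text
time_s: 5.52
ee_pos: [0.5284, -0.0249, 0.1277]
ee_rot: [0.001, 0.139, 0.99, 0.0]
ft_force: [-0.2, 0.3, -0.5]
gripper_width: 0.209
finger_force: 0.0
```

```bash
cat > look.py <<'E'
from h import *
import sys
im,d=viewer.camera('top'); X=cloud('top',d)
cv2.imwrite(sys.argv[1],cv2.resize(im[115:225,215:345],None,fx=6,fy=5.4,interpolation=cv2.INTER_CUBIC)[:600,:800])
p=viewer.camera_params('top'); Rm=rot(p['attitude']); C=np.array([.5817,-.0389])
zt=float(sys.argv[2])
for r,zz in [(.056,zt),(.060,zt),(.064,zt),(.084,.112)]:
    s=[]
    for t in range(-60,41,2):
        q=Rm.T@(np.array([C[0]+r*np.cos(np.radians(t)),C[1]+r*np.sin(np.radians(t)),zz])-p['position'])
        s.append((t,int(cv2.getRectSubPix(im,(1,1),(p['fx']*q[0]/q[2]+p['cx'],p['fy']*q[1]/q[2]+p['cy'])).mean())))
    print(r,s)
m=(np.hypot(X[...,0]-C[0],X[...,1]-C[1])<.06)
b=im.min(-1)>140
q=X[m&b]; q=q[(q[:,2]>.1)&(q[:,2]<.128)]
A=np.c_[q[:,:2]-C,np.ones(len(q))]; print('plane tilt,z',np.round(np.linalg.lstsq(A,q[:,2],rcond=None)[0],4),len(q))
rows([])
E
python3 look.py pics/f.png .122
```

```text
0.056 [(-60, 198), (-58, 231), (-56, 232), (-54, 229), (-52, 229), (-50, 231), (-48, 233), (-46, 236), (-44, 235), (-42, 199), (-40, 161), (-38, 90), (-36, 71), (-34, 133), (-32, 183), (-30, 193), (-28, 215), (-26, 246), (-24, 242), (-22, 237), (-20, 232), (-18, 229), (-16, 228), (-14, 227), (-12, 226), (-10, 226), (-8, 226), (-6, 226), (-4, 225), (-2, 225), (0, 225), (2, 226), (4, 225), (6, 225), (8, 225), (10, 226), (12, 225), (14, 224), (16, 224), (18, 225), (20, 226), (22, 230), (24, 232), (26, 235), (28, 227), (30, 196), (32, 147), (34, 92), (36, 55), (38, 36), (40, 42)]
0.06 [(-60, 198), (-58, 235), (-56, 226), (-54, 225), (-52, 226), (-50, 227), (-48, 229), (-46, 218), (-44, 178), (-42, 182), (-40, 215), (-38, 213), (-36, 213), (-34, 226), (-32, 237), (-30, 235), (-28, 231), (-26, 218), (-24, 223), (-22, 229), (-20, 227), (-18, 226), (-16, 225), (-14, 226), (-12, 225), (-10, 224), (-8, 227), (-6, 227), (-4, 227), (-2, 226), (0, 226), (2, 226), (4, 226), (6, 226), (8, 225), (10, 225), (12, 223), (14, 224), (16, 225), (18, 226), (20, 225), (22, 225), (24, 224), (26, 227), (28, 2
[... 650 characters left out ...]
0, 196)]
0.084 [(-60, 130), (-58, 126), (-56, 129), (-54, 128), (-52, 129), (-50, 129), (-48, 130), (-46, 128), (-44, 130), (-42, 128), (-40, 127), (-38, 128), (-36, 129), (-34, 127), (-32, 129), (-30, 122), (-28, 114), (-26, 109), (-24, 80), (-22, 69), (-20, 72), (-18, 138), (-16, 187), (-14, 151), (-12, 81), (-10, 67), (-8, 68), (-6, 71), (-4, 113), (-2, 124), (0, 123), (2, 126), (4, 126), (6, 126), (8, 127), (10, 126), (12, 127), (14, 129), (16, 129), (18, 127), (20, 128), (22, 129), (24, 129), (26, 129), (28, 129), (30, 128), (32, 127), (34, 127), (36, 127), (38, 127), (40, 127)]
plane tilt,z [-0.0081  0.0066  0.1226] 167
pose [ 0.5285 -0.0245  0.1276] yaw 74.1 F [-0.3 -0.  -0.4] t 5.575
```

View pics/f.png

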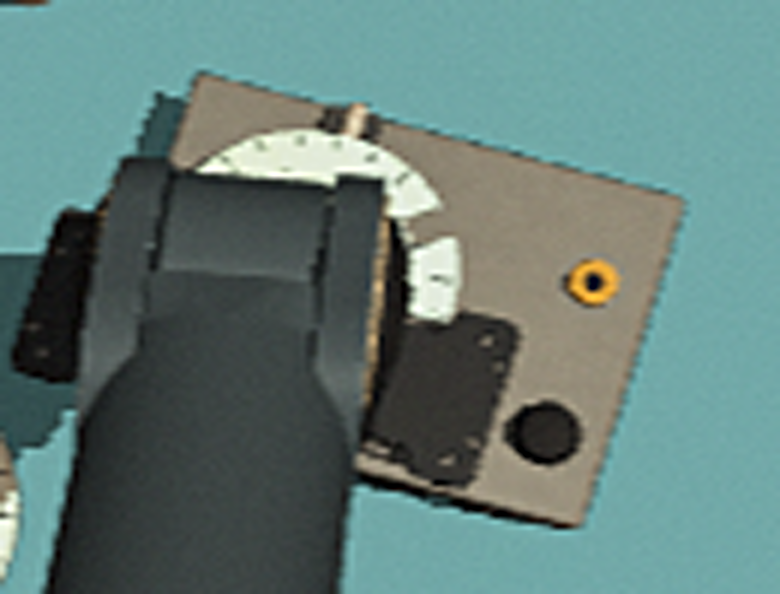

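The notch has not moved (still at crop (430,228)); the arm hides the stud. I'll look from the side.

```bash
python3 - <<'E'
from h import *
im,d=viewer.camera('side'); X=cloud('side',d)
im2,d2=viewer.camera('wrist'); X2=cloud('wrist',d2)
a=cv2.resize(im[130:230,200:333],(800,600),interpolation=cv2.INTER_CUBIC)
a[:300]=a[:300]; cv2.imwrite('pics/g.png',np.vstack([cv2.resize(im[130:205,220:333],(600,398)),cv2.resize(im2[:,100:410],(600,200))])[:600])
for c,XX in [('side',X),('wrist',X2)]:
    for q in ['stud','hub','notch']:
        for r in models.place_of(c,q)[:2]:
            u,v=np.round(r['at']).astype(int)
            if 0<=u<512 and 0<=v<384: print(c,q,round(r['score'],2),u,v,np.round(XX[v,u],4))
E
```

```text
side stud 0.8 231 149 [0.5217 0.2384 0.0437]
side stud 0.65 145 322 [ 0.2037 -0.2919  0.0407]
side hub 0.98 189 234 [ 0.3359 -0.0584  0.0254]
side hub 0.95 179 312 [ 0.2765 -0.2832  0.0317]
side notch 0.92 294 196 [ 0.6095 -0.0921  0.1152]
side notch 0.89 195 181 [0.39   0.1704 0.0015]
wrist hub 0.62 265 306 [ 0.58   -0.0367  0.1333]
wrist notch 0.89 128 47 [ 0.3868 -0.1054 -0.0013]
```

View pics/g.png

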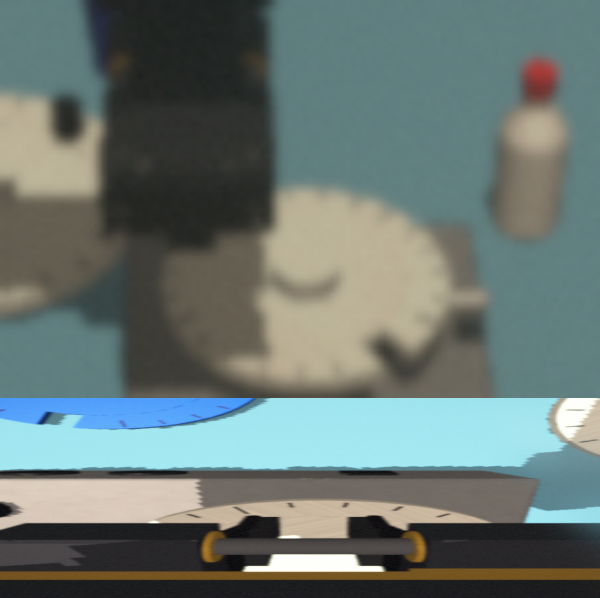

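```bash
python3 - <<'E'
from h import *
def proj(c,P):
    p=viewer.camera_params(c); q=rot(p['attitude']).T@(np.array(P)-p['position']); return np.round([p['fx']*q[0]/q[2]+p['cx'],p['fy']*q[1]/q[2]+p['cy'],q[2]],3)
for n,P in dict(tcp=(.5285,-.0245,.1276),oldstud=(.562,.0125,.14),oldstudbase=(.562,.0125,.122),hub=(.5817,-.0389,.134)).items():
    a=proj('side',P); print(n,a,'panel',(a[0]-220)*600/113,(a[1]-130)*398/75,'wrist',proj('wrist',P))
im,d=viewer.camera('side'); X=cloud('side',d)
for v in range(150,186,3): print(v,[(tuple(np.round(X[v,u],3).tolist())) for u in (250,256,262)])
E
```

```text
tcp [255.752 181.722   1.107] panel 189.83362831858412 274.4714133333334 wrist [2.61368e+02 2.25739e+02 2.07000e-01]
oldstud [263.96  166.806   1.132] panel 233.41592920353972 195.3171733333334 wrist [3.37143e+02 2.68723e+02 2.01000e-01]
oldstudbase [263.999 172.002   1.144] panel 233.62300884955766 222.89061333333336 wrist [3.31202e+02 2.54451e+02 2.19000e-01]
hub [277.1   179.329   1.103] panel 303.18584070796476 261.77256000000006 wrist [2.62395e+02 3.10240e+02 2.16000e-01]
150 [(0.503, -0.074, 0.273), (0.517, -0.076, 0.271), (0.53, -0.079, 0.27)]
153 [(0.501, -0.083, 0.271), (0.514, -0.088, 0.272), (0.527, -0.089, 0.27)]
156 [(0.498, -0.092, 0.27), (0.51, -0.099, 0.272), (0.524, -0.1, 0.27)]
159 [(0.495, -0.103, 0.27), (0.507, -0.109, 0.272), (0.52, -0.113, 0.272)]
162 [(0.493, -0.113, 0.271), (0.505, -0.117, 0.271), (0.518, -0.121, 0.27)]
165 [(0.492, -0.113, 0.262), (0.505, -0.118, 0.263), (0.517, -0.124, 0.265)]
168 [(0.494, -0.104, 0.246), (0.507, -0.11, 0.247), (0.52, -0.114, 0.247)]
171 [(0.494, -0.106, 0.239), (0.506, -0.111, 0.24), (0.521, -0.11, 0.235)]
174 [(0.493, -0.105, 0.229), (0.507, -0.11, 0.229), (0.554, 0.005, 0.123)]
177 [(0.53, 0.041, 0.089), (0.524, -0.043, 0.161), (0.551, -0.007, 0.123)]
180 [(0.526, 0.028, 0.09), (0.532, -0.013, 0.123), (0.547, -0.018, 0.123)]
183 [(0.523, 0.014, 0.092), (0.529, -0.023, 0.122), (0.545, -0.027, 0.121)]
```

```bash
python3 - <<'E'
from h import *
im,d=viewer.camera('wrist'); X=cloud('wrist',d)
for v in range(210,335,8): print(v,[(u,tuple(np.round(X[v,u],3).tolist())) for u in (230,262,296)])
p=viewer.camera_params('wrist'); print(p['position'],rot(p['attitude']).round(2).tolist())
rows([])
E
```

```text
210 [(230, (0.516, -0.041, 0.121)), (262, (0.521, -0.022, 0.121)), (296, (0.527, -0.002, 0.12))]
218 [(230, (0.521, -0.043, 0.121)), (262, (0.526, -0.023, 0.122)), (296, (0.532, -0.003, 0.12))]
226 [(230, (0.512, -0.036, 0.159)), (262, (0.532, -0.025, 0.12)), (296, (0.521, -0.004, 0.159))]
234 [(230, (0.511, -0.035, 0.17)), (262, (0.536, -0.026, 0.122)), (296, (0.52, -0.005, 0.169))]
242 [(230, (0.512, -0.035, 0.177)), (262, (0.542, -0.028, 0.122)), (296, (0.521, -0.006, 0.177))]
250 [(230, (0.514, -0.035, 0.182)), (262, (0.547, -0.029, 0.121)), (296, (0.52, -0.007, 0.185))]
258 [(230, (0.514, -0.034, 0.19)), (262, (0.553, -0.031, 0.121)), (296, (0.52, -0.007, 0.193))]
266 [(230, (0.514, -0.034, 0.197)), (262, (0.558, -0.032, 0.122)), (296, (0.521, -0.008, 0.198))]
274 [(230, (0.493, -0.023, 0.242)), (262, (0.495, -0.015, 0.243)), (296, (0.498, -0.006, 0.242))]
282 [(230, (0.494, -0.023, 0.244)), (262, (0.496, -0.015, 0.244)), (296, (0.499, -0.007, 0.245))]
290 [(230, (0.496, -0.023, 0.245)), (262, (0.498, -0.016, 0.245)), (296, (0.5, -0.007, 0.246))]
298 [(230, (0.499, -0.024, 0.244)), (262, (0.5, -0.016, 0.245)), (296, (0.503, -0.008, 0.245))]
306 [(230, (0.526, -0.036, 0.207)), (262, (0.579, -0.039, 0.133)), (296, (0.532, -0.012, 0.207))]
314 [(230, (0.529, -0.037, 0.206)), (262, (0.586, -0.04, 0.132)), (296, (0.536, -0.013, 0.206))]
322 [(230, (0.532, -0.038, 0.207)), (262, (0.591, -0.042, 0.133)), (296, (0.539, -0.013, 0.207))]
330 [(230, (0.6, -0.067, 0.121)), (262, (0.606, -0.046, 0.121)), (296, (0.613, -0.024, 0.121))]
[ 0.45148935 -0.00243839  0.31960272] [[0.27, 0.92, 0.27], [0.96, -0.26, -0.08], [-0.0, 0.29, -0.96]]
pose [ 0.5281 -0.0242  0.1271] yaw 74.2 F [-0.5  0.1  0.5] t 6.075
```

The fingertips are really at z≈0.158, about 30 mm above the reported TCP, so they swept over the stud without touching it. Sideways the TCP agrees. I'll go back to the stud and descend by measured tip height.

```bash
python3 - <<'E'
from h import *
rows([(34,.562,.0125,.127,20.8),(34,.562,.0125,.112,20.8)])
E
```

```text
pose [ 0.5281 -0.0242  0.1271] yaw 74.2 F [-0.5  0.1  0.5] t 6.075
[34, np.float64(-22.6), np.float64(44.6), np.float64(0.1), np.float64(-0.0), np.float64(-0.0), np.float64(0.932)]
[34, np.float64(-22.6), np.float64(44.6), np.float64(15.1), np.float64(-0.0), np.float64(-0.0), np.float64(0.932)]
```

Scaled: 44.6 mm is 0.0743, -22.6 mm is -0.0377, 0.932 rad is 0.2967.

>>> {"method": "step_arm", "body": {
  "increments": [
    [34, -0.0167, 0.0333, 0, 0, 0, 0.1273],
    [34, -0.0377, 0.0743, 0, 0, 0, 0.2967],
    [34, -0.0377, 0.0743, 0, 0, 0, 0.2967],
    [34, -0.0377, 0.0743, 0, 0, 0, 0.2967],
    [34, -0.0377, 0.0743, 0, 0, 0, 0.2967],
    [34, -0.0377, 0.0743, 0, 0, 0, 0.2967],
    [34, -0.0377, 0.0743, 0.0083, 0, 0, 0.2967],
    [34, -0.0377, 0.0743, 0.0167, 0, 0, 0.2967],
    [34, -0.0377, 0.0743, 0.025, 0, 0, 0.2967]
  ]
}}

```text
time_s: 7.2
ee_pos: [0.5618, 0.0123, 0.1116]
ee_rot: [-0.0, 0.568, 0.823, -0.0]
ft_force: [-0.5, -0.3, 0.1]
gripper_width: 0.391
finger_force: 0.0
```

```bash
python3 - <<'E'
from h import *
im,d=viewer.camera('wrist'); X=cloud('wrist',d); cv2.imwrite('pics/h.png',im)
for v in range(206,260,4): print(v,[(u,tuple(np.round(X[v,u],3).tolist())) for u in (218,224,262,300,306)])
m=(X[...,2]>.126)&(X[...,2]<.143)&(np.hypot(X[...,0]-.562,X[...,1]-.0125)<.016)
print(m.sum(),X[m].mean(0),X[m].min(0),X[m].max(0))
rows([])
E
```

```text
206 [(218, (0.532, 0.005, 0.089)), (224, (0.535, 0.016, 0.116)), (262, (0.555, 0.026, 0.12)), (300, (0.576, 0.033, 0.117)), (306, (0.58, 0.033, 0.113))]
210 [(218, (0.533, 0.014, 0.118)), (224, (0.536, 0.016, 0.12)), (262, (0.556, 0.024, 0.121)), (300, (0.576, 0.031, 0.12)), (306, (0.58, 0.032, 0.12))]
214 [(218, (0.533, 0.012, 0.12)), (224, (0.537, 0.014, 0.121)), (262, (0.557, 0.021, 0.12)), (300, (0.577, 0.029, 0.121)), (306, (0.581, 0.03, 0.119))]
218 [(218, (0.534, 0.01, 0.121)), (224, (0.537, 0.011, 0.12)), (262, (0.558, 0.019, 0.121)), (300, (0.578, 0.027, 0.12)), (306, (0.581, 0.028, 0.121))]
222 [(218, (0.535, 0.008, 0.121)), (224, (0.538, 0.009, 0.12)), (262, (0.558, 0.019, 0.127)), (300, (0.579, 0.025, 0.121)), (306, (0.582, 0.026, 0.121))]
226 [(218, (0.535, 0.016, 0.144)), (224, (0.539, 0.006, 0.12)), (262, (0.558, 0.019, 0.132)), (300, (0.58, 0.022, 0.12)), (306, (0.577, 0.031, 0.143))]
230 [(218, (0.536, 0.015, 0.147)), (224, (0.539, 0.014, 0.143)), (262, (0.558, 0.019, 0.138)), (300, (0.575, 0.029, 0.145)), (306, (0.577, 0.031, 0.148))]
234 [(218, (0.537, 0.014, 0.149
[... 519 characters left out ...]
38)), (300, (0.573, 0.028, 0.162)), (306, (0.576, 0.028, 0.161))]
250 [(218, (0.539, 0.015, 0.167)), (224, (0.541, 0.014, 0.163)), (262, (0.562, 0.009, 0.139)), (300, (0.573, 0.027, 0.165)), (306, (0.575, 0.029, 0.166))]
254 [(218, (0.539, 0.015, 0.17)), (224, (0.542, 0.013, 0.164)), (262, (0.566, -0.002, 0.121)), (300, (0.573, 0.026, 0.166)), (306, (0.575, 0.029, 0.171))]
258 [(218, (0.54, 0.015, 0.174)), (224, (0.543, 0.01, 0.164)), (262, (0.567, -0.005, 0.12)), (300, (0.574, 0.024, 0.166)), (306, (0.574, 0.029, 0.174))]
677 [0.56074389 0.01500434 0.13649433] [0.55424681 0.00633577 0.1260116 ] [0.57763163 0.02050537 0.1424883 ]
pose [0.5614 0.0124 0.111 ] yaw 20.8 F [ 1.   0.2 -0. ] t 7.25
```

View pics/h.png

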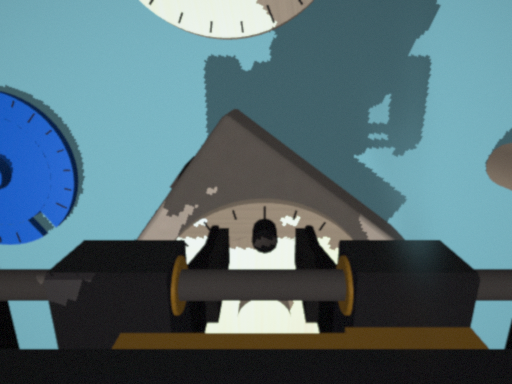

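The stud (264,236) is centred between the fingertips, which are at z≈0.142. Going 14 mm further down and closing loosely.

>>> {"method": "step_arm", "body": {
  "increments": [
    [34, 0, 0, 0.0083, 0, 0, 0],
    [34, 0, 0, 0.0167, 0, 0, 0],
    [34, 0, 0, 0.0217, 0, 0, 0],
    [26, 0, 0, 0.0217, 0, 0, 0],
    [18, 0, 0, 0.0217, 0, 0, 0],
    [18, 0, 0, 0.0217, 0, 0, 0]
  ],
  "grip_force": 3
}}

```text
time_s: 8.0
ee_pos: [0.5621, 0.0125, 0.0993]
ee_rot: [0.0, 0.568, 0.823, 0.0]
ft_force: [-0.1, 0.3, 0.3]
gripper_width: 0.224
finger_force: 0.0
```

```bash
python3 - <<'E'
from h import *
C=np.array([.5817,-.0389])
w=[]
for a in np.linspace(111,164.2,12)[1:]:
    w.append((18,*(C+.055*np.array([np.cos(np.radians(a)),np.sin(np.radians(a))])),.098,a-90))
rows(w)
E
```

```text
pose [0.5621 0.0125 0.0993] yaw 20.8 F [-0.1  0.3  0.3] t 8.0
[18, np.float64(-0.2), np.float64(-4.8), np.float64(1.3), np.float64(0.0), np.float64(0.0), np.float64(-0.088)]
[18, np.float64(-0.8), np.float64(-9.4), np.float64(1.3), np.float64(0.0), np.float64(0.0), np.float64(-0.172)]
[18, np.float64(-1.8), np.float64(-13.9), np.float64(1.3), np.float64(0.0), np.float64(0.0), np.float64(-0.257)]
[18, np.float64(-3.1), np.float64(-18.4), np.float64(1.3), np.float64(0.0), np.float64(0.0), np.float64(-0.341)]
[18, np.float64(-4.9), np.float64(-22.7), np.float64(1.3), np.float64(0.0), np.float64(0.0), np.float64(-0.426)]
[18, np.float64(-6.9), np.float64(-26.8), np.float64(1.3), np.float64(0.0), np.float64(0.0), np.float64(-0.51)]
[18, np.float64(-9.4), np.float64(-30.8), np.float64(1.3), np.float64(0.0), np.float64(0.0), np.float64(-0.594)]
[18, np.float64(-12.1), np.float64(-34.5), np.float64(1.3), np.float64(0.0), np.float64(0.0), np.float64(-0.679)]
[18, np.float64(-15.2), np.float64(-38.0), np.float64(1.3), np.float64(0.0), np.float64(0.0), np.float64(-0.763)]
[18, np.float64(-18.6), np.float64(-41.2), np.float64(1.3), np.float64(0.0), np.float64(0.0), np.float64(-0.848)]
[18, np.float64(-22.2), np.float64(-44.1), np.float64(1.3), np.float64(0.0), np.float64(0.0), np.float64(-0.932)]
```

Scaled: -44 mm is -0.0733, -34.5 mm is -0.0575, -0.932 rad is -0.2967.

>>> {"method": "step_arm", "body": {
  "increments": [
    [18, 0, -0.0083, 0, 0, 0, -0.028],
    [18, -0.0017, -0.0158, 0, 0, 0, -0.0547],
    [18, -0.0033, -0.0233, 0, 0, 0, -0.0818],
    [18, -0.005, -0.0308, 0, 0, 0, -0.1085],
    [18, -0.0083, -0.0375, 0, 0, 0, -0.1356],
    [18, -0.0117, -0.045, 0, 0, 0, -0.1623],
    [18, -0.0158, -0.0517, 0, 0, 0, -0.1891],
    [18, -0.02, -0.0575, 0, 0, 0, -0.2161],
    [18, -0.025, -0.0633, 0, 0, 0, -0.2429],
    [18, -0.0308, -0.0683, 0, 0, 0, -0.2699],
    [18, -0.0367, -0.0733, 0, 0, 0, -0.2967],
    [18, -0.0367, -0.0733, 0, 0, 0, -0.2967]
  ]
}}

```text
time_s: 9.5
ee_pos: [0.5289, -0.024, 0.0994]
ee_rot: [0.0, 0.138, 0.99, 0.0]
ft_force: [-0.2, 0.3, -0.3]
gripper_width: 0.211
finger_force: 0.0
```

```bash
python3 look.py t1.png .122
```

```text
0.056 [(-60, 225), (-58, 226), (-56, 226), (-54, 226), (-52, 226), (-50, 227), (-48, 228), (-46, 230), (-44, 220), (-42, 221), (-40, 235), (-38, 233), (-36, 230), (-34, 228), (-32, 229), (-30, 232), (-28, 224), (-26, 190), (-24, 106), (-22, 69), (-20, 96), (-18, 162), (-16, 175), (-14, 145), (-12, 74), (-10, 151), (-8, 208), (-6, 236), (-4, 229), (-2, 227), (0, 227), (2, 228), (4, 229), (6, 226), (8, 225), (10, 226), (12, 227), (14, 226), (16, 226), (18, 226), (20, 226), (22, 225), (24, 226), (26, 224), (28, 224), (30, 225), (32, 226), (34, 228), (36, 236), (38, 235), (40, 182)]
0.06 [(-60, 226), (-58, 224), (-56, 226), (-54, 226), (-52, 226), (-50, 227), (-48, 229), (-46, 206), (-44, 147), (-42, 163), (-40, 215), (-38, 229), (-36, 226), (-34, 224), (-32, 226), (-30, 230), (-28, 236), (-26, 183), (-24, 103), (-22, 20), (-20, 110), (-18, 174), (-16, 196), (-14, 169), (-12, 117), (-10, 150), (-8, 211), (-6, 228), (-4, 226), (-2, 224), (0, 224), (2, 225), (4, 230), (6, 195), (8, 171), (10, 191), (12, 222), (14, 228), (16, 226), (18, 226), (20, 228), (22, 225), (24, 226), (26, 228), (28,
[... 652 characters left out ...]
40, 191)]
0.084 [(-60, 129), (-58, 127), (-56, 121), (-54, 128), (-52, 128), (-50, 129), (-48, 129), (-46, 129), (-44, 128), (-42, 128), (-40, 126), (-38, 126), (-36, 128), (-34, 127), (-32, 128), (-30, 123), (-28, 117), (-26, 109), (-24, 78), (-22, 67), (-20, 70), (-18, 137), (-16, 188), (-14, 152), (-12, 81), (-10, 66), (-8, 65), (-6, 69), (-4, 113), (-2, 126), (0, 124), (2, 127), (4, 126), (6, 126), (8, 125), (10, 125), (12, 125), (14, 127), (16, 128), (18, 125), (20, 127), (22, 128), (24, 128), (26, 130), (28, 130), (30, 128), (32, 124), (34, 127), (36, 127), (38, 126), (40, 129)]
plane tilt,z [ 0.0149 -0.0117  0.1213] 261
pose [ 0.5287 -0.0239  0.0993] yaw 74.1 F [-0.9 -1.  -0.8] t 9.55
```

The key now shows inside the notch, with the notch centre at about -17.4° and the key at -16.0°. I'll push 1.3 mm more, ease off, open and lift.

Scaled: -50 mm is -0.0833, -1.3 mm is -0.0022, -0.02 rad is -0.0064.

>>> {"method": "step_arm", "body": {
  "increments": [
    [18, 0, -0.0022, 0, 0, 0, -0.0064],
    [18, 0, -0.0022, 0, 0, 0, -0.0064],
    [18, 0, 0.0008, 0, 0, 0, -0.0064],
    [30, 0, 0.0008, 0, 0, 0, -0.0064],
    [34, 0, 0.0008, 0, 0, 0, -0.0064],
    [34, 0, 0.0008, 0, 0, 0, -0.0064],
    [34, 0, 0, -0.025, 0, 0, 0],
    [34, 0, 0, -0.05, 0, 0, 0],
    [20, 0, 0, -0.0833, 0, 0, 0],
    [0, 0, 0, -0.0833, 0, 0, 0],
    [0, 0, 0, -0.0833, 0, 0, 0],
    [0, 0, 0, -0.0833, 0, 0, 0]
  ]
}}

```text
time_s: 11.05
ee_pos: [0.5281, -0.0237, 0.1485]
ee_rot: [-0.001, 0.137, 0.991, -0.0]
ft_force: [-0.5, 0.3, -0.8]
gripper_width: 0.04
finger_force: 0.0
```

```bash
python3 look.py t2.png .122 | sed -n '2p;5,$p'; python3 - <<'E'
from h import *
im,d=viewer.camera('wrist'); X=cloud('wrist',d)
m=(X[...,2]>.130)&(X[...,2]<.1375)&(np.hypot(X[...,0]-.5817,X[...,1]+.0389)<.025)
print('hub',m.sum(),X[m].mean(0),X[m].min(0),X[m].max(0))
v,u=np.mgrid[:384,:512]
f=(d>0)&(X[...,2]>.14)&(X[...,2]<.185)&(np.hypot(X[...,0]-.529,X[...,1]+.024)<.03)
print('finger',f.sum(),X[f].min(0),X[f].max(0))
rows([(0,.5817,-.0389,.149,74.2),(0,.5817,-.0389,.11,74.2)])
E
```

```text
0.06 [(-60, 226), (-58, 222), (-56, 212), (-54, 222), (-52, 225), (-50, 226), (-48, 227), (-46, 229), (-44, 194), (-42, 178), (-40, 216), (-38, 239), (-36, 219), (-34, 176), (-32, 102), (-30, 64), (-28, 45), (-26, 82), (-24, 85), (-22, 49), (-20, 104), (-18, 153), (-16, 182), (-14, 168), (-12, 109), (-10, 134), (-8, 204), (-6, 233), (-4, 228), (-2, 225), (0, 224), (2, 225), (4, 229), (6, 204), (8, 190), (10, 206), (12, 227), (14, 230), (16, 231), (18, 233), (20, 240), (22, 245), (24, 223), (26, 177), (28, 115), (30, 74), (32, 54), (34, 36), (36, 42), (38, 47), (40, 52)]
plane tilt,z [ 0.0091 -0.0073  0.1216] 126
pose [ 0.5281 -0.0237  0.1484] yaw 74.2 F [ 0.1 -0.3 -0.4] t 11.1
hub 53 [ 0.58910343 -0.04119045  0.13282325] [ 0.56485095 -0.0446966   0.1303312 ] [ 0.59612192 -0.03350644  0.13439182]
finger 197 [ 0.51353491 -0.03010448  0.14001984] [ 0.53310664 -0.01095722  0.18496928]
pose [ 0.5282 -0.0238  0.1485] yaw 74.2 F [-0.1  0.1  0.4] t 11.15
[0, np.float64(-55.5), np.float64(0.0), np.float64(-0.6), np.float64(-0.0), np.float64(-0.001), np.float64(-0.0)]
[0, np.float64(-55.6), np.float64(0.1), np.float64(38.4), np.float64(-0.0), np.float64(-0.001), np.float64(-0.0)]
```

The notch is now at about -16.6°, well within clearance. Moving the shut fingers over the hub and down to just above contact.

>>> {"method": "step_arm", "body": {
  "increments": [
    [0, -0.0467, 0, 0, 0, 0, 0],
    [0, -0.0925, 0, 0, 0, 0, 0],
    [0, -0.0925, 0, 0, 0, 0, 0],
    [0, -0.0925, 0, 0.025, 0, 0, 0],
    [0, -0.0925, 0, 0.0417, 0, 0, 0],
    [0, -0.0925, 0, 0.0583, 0, 0, 0],
    [0, -0.0925, 0, 0.0633, 0, 0, 0],
    [0, -0.0925, 0, 0.0667, 0, 0, 0],
    [0, -0.0925, 0, 0.07, 0, 0, 0]
  ]
}}

```text
time_s: 12.28
ee_pos: [0.5824, -0.0389, 0.1074]
ee_rot: [0.0, 0.137, 0.991, 0.0]
ft_force: [-0.4, 0.6, -0.3]
gripper_width: 0.006
finger_force: 0.0
```

Scaled: 6 mm is 0.01, 5 mm is 0.0083.

>>> {"method": "step_arm", "body": {
  "increments": [
    [0, 0, 0, 0.0017, 0, 0, 0],
    [0, 0, 0, 0.0033, 0, 0, 0],
    [0, 0, 0, 0.005, 0, 0, 0],
    [0, 0, 0, 0.0067, 0, 0, 0],
    [0, 0, 0, 0.0083, 0, 0, 0],
    [0, 0, 0, 0.01, 0, 0, 0]
  ]
}}

```text
time_s: 13.02
ee_pos: [0.5822, -0.0388, 0.102]
ee_rot: [0.0, 0.137, 0.991, 0.0]
ft_force: [-3.2, 0.1, 6.5]
gripper_width: 0.002
finger_force: 3.3
```

Contact, at 6.5 N. Pressing on.

Scaled: 6 mm is 0.01, 5 mm is 0.0083.

>>> {"method": "step_arm", "body": {
  "increments": [
    [0, 0, 0, 0.0017, 0, 0, 0],
    [0, 0, 0, 0.0033, 0, 0, 0],
    [0, 0, 0, 0.005, 0, 0, 0],
    [0, 0, 0, 0.0067, 0, 0, 0],
    [0, 0, 0, 0.0083, 0, 0, 0],
    [0, 0, 0, 0.01, 0, 0, 0]
  ]
}}

```text
time_s: 13.78
ee_pos: [0.5822, -0.0388, 0.0961]
ee_rot: [0.0, 0.137, 0.991, 0.0]
ft_force: [-2.4, -0.1, 6.5]
gripper_width: 0.004
finger_force: 3.5
```

Scaled: 3 mm is 0.005, 2 mm is 0.0033.

>>> {"method": "step_arm", "body": {
  "increments": [
    [0, 0, 0, 0.0017, 0, 0, 0],
    [0, 0, 0, 0.0033, 0, 0, 0],
    [0, 0, 0, 0.005, 0, 0, 0],
    [0, 0, 0, 0.005, 0, 0, 0]
  ]
}}

```text
time_s: 14.28
ee_pos: [0.5822, -0.0388, 0.095]
ee_rot: [0.0, 0.138, 0.99, 0.001]
ft_force: [-6.4, 1.2, 17.7]
gripper_width: 0.005
finger_force: 8.9
```

```bash
python3 look.py t3.png .114 | sed -n '2p;5,$p'
```

```text
0.06 [(-60, 57), (-58, 110), (-56, 127), (-54, 104), (-52, 109), (-50, 94), (-48, 79), (-46, 78), (-44, 76), (-42, 78), (-40, 79), (-38, 77), (-36, 76), (-34, 75), (-32, 77), (-30, 70), (-28, 51), (-26, 56), (-24, 64), (-22, 74), (-20, 75), (-18, 74), (-16, 73), (-14, 72), (-12, 70), (-10, 69), (-8, 68), (-6, 70), (-4, 69), (-2, 69), (0, 68), (2, 66), (4, 65), (6, 65), (8, 64), (10, 62), (12, 63), (14, 64), (16, 62), (18, 61), (20, 61), (22, 62), (24, 63), (26, 61), (28, 59), (30, 58), (32, 56), (34, 57), (36, 58), (38, 56), (40, 55)]
plane tilt,z [0. 0. 0.] 0
pose [ 0.5822 -0.0389  0.095 ] yaw 74.2 F [-6.8  0.8 17.6] t 14.325
```

The force has risen to 18 N after about 8 mm of travel, so it is on the stop. Holding a moment, then lifting straight off and pulling back to look.

Scaled: 180 mm is 0.3, -140 mm is -0.2333.

>>> {"method": "step_arm", "body": {
  "increments": [
    [0, 0, 0, 0, 0, 0, 0],
    [0, 0, 0, 0, 0, 0, 0],
    [0, 0, 0, -0.0083, 0, 0, 0],
    [0, 0, 0, -0.025, 0, 0, 0],
    [0, 0, 0, -0.0833, 0, 0, 0],
    [0, 0, 0, -0.1667, 0, 0, 0],
    [0, 0.0667, 0.1, -0.2167, 0, 0, 0],
    [0, 0.1, 0.2, -0.2333, 0, 0, 0],
    [0, 0.1, 0.3, -0.2333, 0, 0, 0],
    [0, 0.1, 0.3, -0.2333, 0, 0, 0],
    [0, 0.1, 0.3, -0.2333, 0, 0, 0]
  ]
}}

```text
time_s: 15.7
ee_pos: [0.5733, 0.151, 0.2318]
ee_rot: [-0.0, 0.137, 0.991, -0.0]
ft_force: [-0.2, -0.7, 0.8]
gripper_width: 0.005
finger_force: 0.0
```

```bash
python3 look.py pics/i.png .114 | sed -n '2,3p;5,$p'
```

```text
0.06 [(-60, 224), (-58, 222), (-56, 225), (-54, 225), (-52, 225), (-50, 226), (-48, 228), (-46, 216), (-44, 171), (-42, 168), (-40, 212), (-38, 227), (-36, 227), (-34, 225), (-32, 225), (-30, 227), (-28, 233), (-26, 198), (-24, 124), (-22, 35), (-20, 97), (-18, 173), (-16, 210), (-14, 183), (-12, 116), (-10, 135), (-8, 201), (-6, 228), (-4, 226), (-2, 223), (0, 223), (2, 223), (4, 226), (6, 197), (8, 177), (10, 198), (12, 221), (14, 226), (16, 225), (18, 224), (20, 224), (22, 219), (24, 219), (26, 226), (28, 225), (30, 224), (32, 224), (34, 224), (36, 222), (38, 214), (40, 220)]
0.064 [(-60, 200), (-58, 184), (-56, 197), (-54, 225), (-52, 227), (-50, 228), (-48, 229), (-46, 220), (-44, 173), (-42, 176), (-40, 219), (-38, 228), (-36, 225), (-34, 225), (-32, 226), (-30, 228), (-28, 232), (-26, 237), (-24, 171), (-22, 92), (-20, 77), (-18, 160), (-16, 188), (-14, 159), (-12, 139), (-10, 170), (-8, 223), (-6, 230), (-4, 228), (-2, 226), (0, 224), (2, 225), (4, 228), (6, 198), (8, 180), (10, 196), (12, 230), (14, 228), (16, 227), (18, 227), (20, 227), (22, 224), (24, 196), (26, 207), (28, 228), (30, 229), (32, 227), (34, 228), (36, 230), (38, 188), (40, 147)]
plane tilt,z [-0.0002 -0.0032  0.1148] 1405
pose [0.5733 0.1491 0.2318] yaw 74.1 F [-1.   0.  -0.4] t 15.75
```

View pics/i.png

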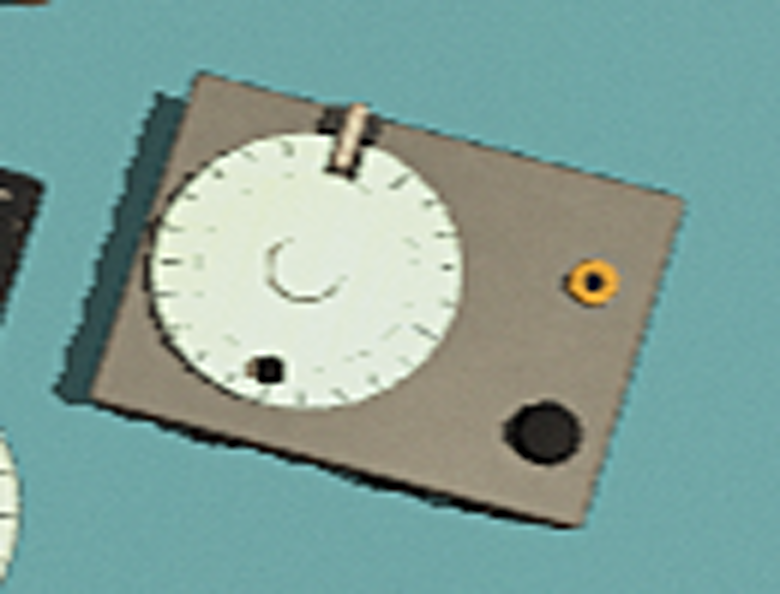

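The key sits in the notch (crop (345,140)), and the plate is level with its upper face at 0.1148 m (0.114 when home). The arm is clear and nothing else was disturbed. Handing in.

```bash
python3 -c "
from bench import job; print(job.sign_off())"
```

```text
the job is handed in; nothing more can be done
None
```

The job is handed in, though the sign-off returned no verdict: the dial plate was turned until its notch stood over the key and pressed home, and my last measurement shows it level and within 1 mm of the home height, with the arm clear of it.

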